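# Feel for the chest's release notch and press it

### The arm

A 7-joint arm with a two-finger parallel gripper is mounted at the origin on the work surface. World frame = base frame: x ahead of the robot, y to its left, z up, the work surface at z = 0. Lengths are in m, angles in rad, forces in N, time in s.
With the tool pointing down it reaches from about 0.425 to 0.875 m from the base axis. Payload 4.7 kg.
Tool frame: the origin (TCP) lies on the centre line of the jaws, within the pads' length; the fingertips stand 19 mm ahead of it and the grasp point (between the pads) is the TCP (ctrl.nose_length is the distance from the TCP to the fingertips, in m); z points along the fingers, x is the direction in which the jaws open and shut, and the axes are right-handed (so a half turn about z gives the same grasp; the last joint's range is limited). The gripper opens to 87 mm and grips with 3 to 60 N. Pads are 19 mm wide; open, the fingers measure 117 mm over their backs; the gripper's body (75 mm by 190 mm) begins 51 mm behind the grasp point.
Start: joints at [-1.31, 0.321, -0.07, 1.45, 0.023, 1.371, -0.057], TCP at [0.159, 0.63, 0.242] pointing down, gripper open.
Joint ranges: [-2.86, 2.86], [-0.3, 2.09], [-1.38, 1.24], [0.06, 2.45], [-1.56, 4.7], [0.09, 2.05], [-2.69, 2.69]. Speed limits (rad/s): [2.57, 2.57, 3.14, 3.14, 3.14, 3.14, 3.14].

### API

Orientations are given as a rotation vector (axis times angle).
In Python, from bench import ctrl gives the robot as it stands. The module is installed in compiled form; this text tells all that it offers.
- The arm moves only by the shell command python3 -m crank 'ROWS' [OPENING] [FORCE]. ROWS is a JSON object of lists of equal length, an entry for each row: "dp": the shift along the tool's x, y, z in cm, a list of three; "delta_rot": the turn, a rotation vector about the tool's x, y, z in rad, a list of three. In form: {"dp": [[x, y, z], ...], "delta_rot": [[rx, ry, rz], ...]}. A call has exactly 8 rows; each row shifts and turns the commanded pose from where the row before left it, along the tool's axes as they then stand; what a row does not reach is not made up. A row lasts 1/10 s, in which the tool goes at most 50 mm and 8.59 degrees, less where a joint would pass 70% of its speed; a pose out of reach is approached as far as the arm can. A call with a gripper value outside its range is refused whole. OPENING is the finger opening in cm, from 0 to 8.7, set as the call begins (- or left out, the last holds). The fingers move at their own pace and stop on an object; FORCE is the grip in N (left out, the last holds). Time passes only in rows, so rows that do not move let the fingers close, or fill a call up. It gives the time, the measured TCP pose, the force and the opening at its end, in the units of the state.
- ctrl.get_state(): the state, without advancing time (a new reading comes with each control period).
- ctrl.get_image(name): name is "scene" or "top" or "wrist"; returns the picture (384x512x3 uint8, blue, green, red); there is no depth.
- ctrl.camera_info(name): a dict with "camera_matrix" (3x3 intrinsics, pixels), "xyz" and "orientation" of the camera in the world. Camera axes: x right, y down, z forward; pixel columns grow to the right and rows downward; lengths in m; the calibration is good to about 2 mm. A picture is of the moment at which its call begins: read the wrist's pose just before it. camera_info takes no time and is no camera call; for the wrist camera it gives the pose at the moment of the call.
- ctrl.close_job(): hands the job in, once; it reports no verdict.
The state is a dict: "time": time; "joint_positions": joint angles; "qd": joint speeds; "joint_torque": joint torques, N m; "position": TCP position; "tool_rot": TCP orientation; "ft_force": force on the tool from outside, world axes, zero at the start; "torque": the same for the moment, N m; "grip_width": opening from 0.0 (shut) to 1.0 (fully open).
Only numpy, scipy, OpenCV 4.12 (cv2) and the standard library are available. Lean on these libraries where they do the work, as an engineer would, in place of code of your own. Each camera call takes 0.05 s, during which the arm holds its last target.

### The job

The low tool chest on the bench has a handleless drawer; its release is a catch in a notch somewhere along the front rail of the top tray. Touch the top of the left corner block with a fingertip, feel along the front rail from there to find the notch, and press the catch inside it fully down so that it pushes the drawer out, then take the hand away. Do not touch the drawer itself, do not pick anything up, and leave the screwdriver, tape measure, jar and cup where they are.

Things in the scene. Friction and masses are not known exactly. Their poses are not given: they have to be found in the camera images.
- chest: Grey steel bench-top tool chest, fixed, 260 (x) x 450 (y) x 112 mm high. Origin: centre of its underside, on the bench. x points from its front (robot's side) to its back, y to the left as the robot sees it, z up. Its top is an open tray, floor at z = 84 mm, with 10 mm thick lips at the sides and back up to z = 112 mm. The front rail closes the tray at the front.
- rail_mid (a point): Middle of the front rail's top, at chest x = -116, z = 110 mm; axes as the chest's. The rail is an aluminium bar along y, 24 mm thick in x, with a flat top, seen from y = -100 to +100 mm here, between the corner blocks. It is solid but for exactly one notch, centred anywhere from y = -50 to +50 mm: this differs each time and is not among the poses, so feel or look for it.
- rail_left (a point): Left end of the seen rail's top, 100 mm to +y of rail_mid. The notch: a gap 44 mm long in y, right through the rail in x and open above. The catch fills its floor: a flat plate 22 (x) x 40 (y) mm of dark steel, its top 10 mm below the rail's top, 19 mm below when fully pressed. Behind the rail the tray floor lies 26 mm below the rail's top.
- left_block: Corner block at the left (+y) end of the front rail, fixed, 28 (x) x 125 (y) x 28 mm high; origin: centre of its underside, 84 mm above the bench, axes as the chest's. Its top is 2 mm higher than the rail's top; its right end is where the seen rail begins (chest y = +100 mm). An equal block stands at the right end.
- catch (a joint): How far the catch is pressed down, in m: 0 up, 0.009 fully down on its stop. Friction of about 5 N, no spring: it stays where it is left, so it may be pressed in several goes. A slow press takes about 6 N; a faster one also sets the drawer moving and can meet over 20 N for a moment before the stop is reached.
- screwdriver: Loose screwdriver, about 190 mm long, lying in the tray behind the rail, on the left. Leave alone. Its origin is near its middle, its x along its length.
- tape_measure: Loose yellow tape measure, 72 x 36 x 62 mm high, standing in the tray on the right, about 170 to 195 mm behind the rail. Leave alone. Origin: centre of its underside.
- jar: Loose white jar, 76 mm across and 100 mm high, on the bench to the right of the chest. Leave alone. Origin: centre of its underside.
- cup: Loose steel cup, 68 mm across and 60 mm high, on the bench to the left of the chest. Leave alone. Origin: centre of its underside.
- drawer: The handleless drawer; its plain front panel lies in the chest's front face, 14 (x) x 444 (y) mm, from z = 6 to 72 mm above the bench; origin at the middle of its front face's width, at bench height, in the face of the chest when shut. It slides out to the chest's -x by up to 27 mm, geared to the catch (3 mm for each 1 mm of press), and stays there.

How it is judged:
On the way, in this order (a step that is already met when the one before it is completed fails the run):
1. a fingertip touches the left corner block while the drawer is still shut (contact force between the fingers and left_block above 0.3 N and value of joint catch below 0.001 m), for 0.05 s.
2. a fingertip touches the front rail, off the left block, with the catch still up (contact force between the fingers and anything else above 0.3 N and contact force between the fingers and left_block below 0.1 N and value of joint catch below 0.001 m and z of the grasp point in the frame of rail_mid between 0.006 and 0.045 m and x of the grasp point in the frame of rail_mid between -0.075 and 0.075 m and y of the grasp point in the frame of rail_mid between -0.16 and 0.16 m), for 0.1 s.
3. the catch in the notch is pressed fully down and the drawer is out (value of joint catch above 0.0075 m and distance of drawer from where it was at the start of the episode above 0.022 m), for 0.1 s.
At the end, for the whole second after the job is handed in: The catch is down by more than 7.5 of its 9 mm, the drawer is out by more than 22 mm and at rest, and the screwdriver, tape measure, jar and cup are within 30 mm of where they started (all of step 3 and linear speed of drawer below 0.01 m/s and distance of each of screwdriver, tape_measure, jar, cup from where it was at the start of the episode below 0.03 m and x of drawer in the frame of chest below -0.152 m); the robot touches nothing.
It fails at once if the drawer is touched with more than 1 N (contact force between any of the fingers, the arm and drawer above 1 N).
It fails at once if a loose thing is moved more than 30 mm or lifted (distance of any of screwdriver, tape_measure, jar, cup from where it was at the start of the episode above 0.03 m or height (world z) of any of jar, cup above 0.02 m or height (world z) of screwdriver above 0.12 m or height (world z) of tape_measure above 0.105 m).
It also fails if it takes over 58 s, if anything falls off the work surface, if the arm or the gripper's body presses on something with over 40 N, if the wrist force passes 120 N, or if a joint passes its speed limit or range.

## Working session

There is one attempt and no reset: what is moved stays moved. The work goes in short steps, Python scripts to look and compute and a shell command to move; the robot and the scene stay as the last step left them, time stands still between calls to the robot, and variables do not carry over. Pictures are saved under pics/ and viewed, and the job is handed in when it is done.

```bash
mkdir -p pics; python3 - <<'E'
from bench import ctrl
import cv2
s=ctrl.get_state(); print(s)
for n in("scene","top","wrist"):
    print(n,ctrl.camera_info(n)); cv2.imwrite(f"pics/{n}0.png",ctrl.get_image(n))
E
```

```text
{'time': 0.0, 'joint_positions': array([-1.30989127,  0.32184507, -0.07013589,  1.45167223,  0.02261189,
        1.37080473, -0.05690944]), 'qd': array([-8.00871720e-04, -3.20415404e-04, -3.01825493e-05,  1.46093402e-05,
       -4.22464448e-04, -1.66861729e-03,  2.45948322e-04]), 'joint_torque': array([ 1.93524215e-04, -4.91285598e+01, -4.04053247e-01, -3.12533891e+01,
       -6.40400453e-02,  4.38581093e-02,  1.70417215e-04]), 'position': array([0.15869255, 0.62979367, 0.24044895]), 'tool_rot': array([ 2.47691620e+00,  1.93042281e+00, -2.31058576e-03]), 'ft_force': array([-0.35573682, -0.34474914, -0.42986091]), 'torque': array([-0.04579206,  0.03313934, -0.01219299]), 'grip_width': 1.000184330822054}
scene {'camera_matrix': array([[366.39313451,   0.        , 255.30988814],
       [  0.        , 366.39313451, 191.93576959],
       [  0.        ,   0.        ,   1.        ]]), 'xyz': array([ 1.2005457 , -0.12675641,  1.06635196]), 'orientation': array([-2.09501093, -1.61106289,  0.50021874])}
top {'camera_matrix': array([[350.10414278,   0.        , 257.21366154],
       [  0.        , 350.10414278, 188.24637943],
       [  0.        ,   0.        ,   1.        ]]), 'xyz': array([0.42542341, 0.00844302, 1.29001232]), 'orientation': array([-2.16685641,  2.12449069, -0.16938333])}
wrist {'camera_matrix': array([[265.40931302,   0.        , 261.86068701],
       [  0.        , 265.40931302, 189.49344643],
       [  0.        ,   0.        ,   1.        ]]), 'xyz': array([0.08561812, 0.64822595, 0.38382545]), 'orientation': array([2.29291727, 1.78622075, 0.25139799])}
```

View pics/top0.png

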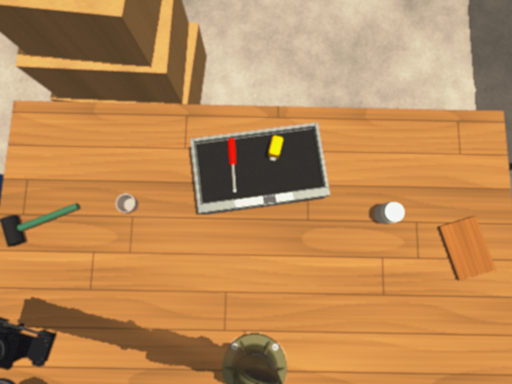

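View pics/scene0.png

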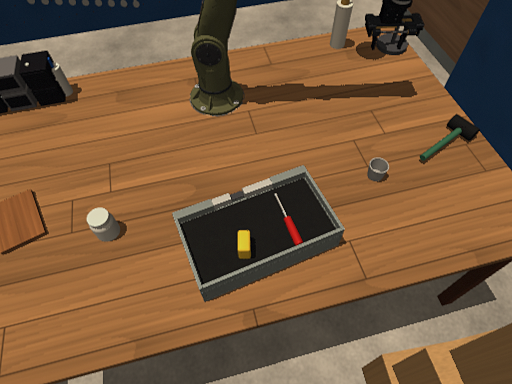

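View pics/wrist0.png

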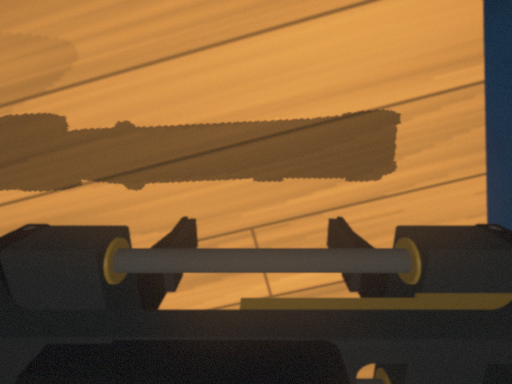

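The top view shows the chest at about (195–328, 125–213), with the front rail near row 200 and a dark gap near (268, 201). I'll zoom in on both views.

```bash
python3 - <<'E'
import cv2,numpy as np
a=cv2.imread("pics/top0.png")[115:225,180:340]
cv2.imwrite("pics/topz.png",cv2.resize(a,None,fx=5,fy=5,interpolation=cv2.INTER_CUBIC))
a=cv2.imread("pics/scene0.png")[155:305,165:350]
cv2.imwrite("pics/scenez.png",cv2.resize(a,None,fx=4,fy=4,interpolation=cv2.INTER_CUBIC))
E
```

```text
(no output)
```

View pics/topz.png

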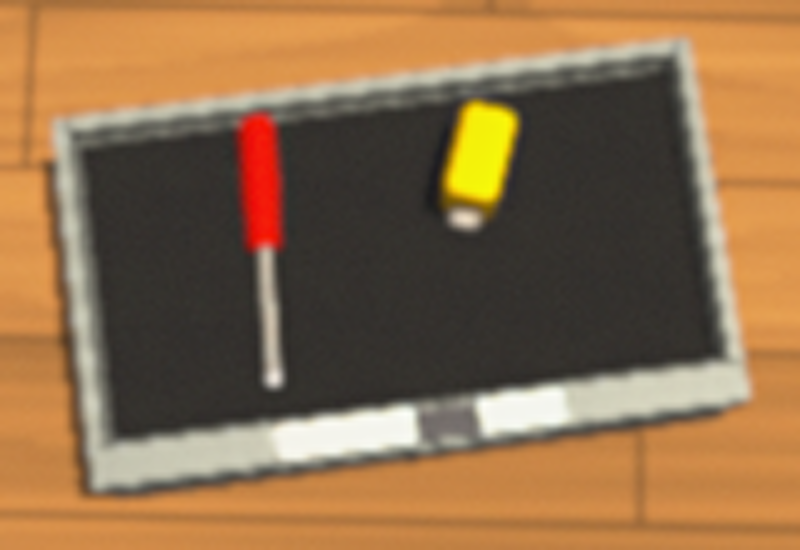

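View pics/scenez.png

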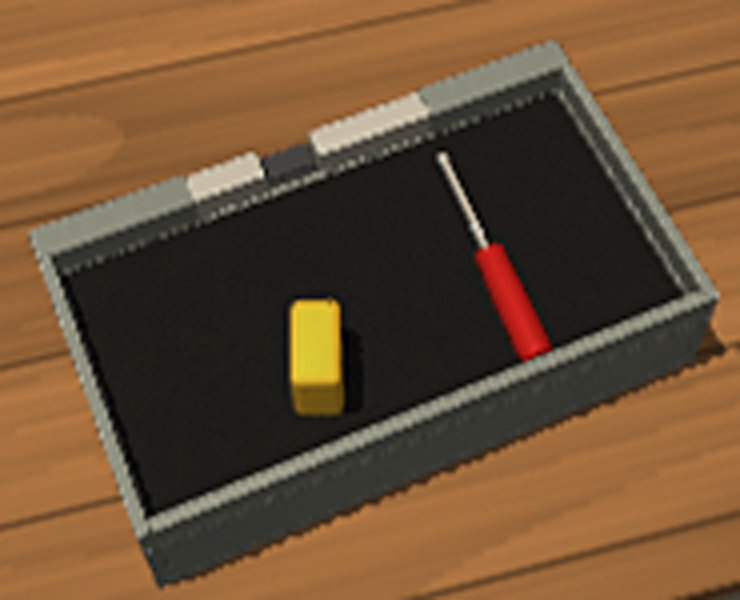

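Both views show the white rail with a dark notch. It sits at zoomed top (448, 422), right of the rail's middle. Next I'll measure with masks and cast rays onto z = 0.110.

```bash
cat > h.py <<'E'
import numpy as np
from scipy.spatial.transform import Rotation as R
from bench import ctrl
def ray(cam,uv,z,ci=None):
    c=ci or ctrl.camera_info(cam); K=c["camera_matrix"]
    d=R.from_rotvec(c["orientation"]).as_matrix()@np.linalg.solve(K,[uv[0],uv[1],1]); o=c["xyz"]
    return o+d*(z-o[2])/d[2]
E
python3 - <<'E'
import cv2,numpy as np
from h import *
for cam,box in(("top",(190,185,335,220)),("scene",(170,165,320,225))):
    im=cv2.imread(f"pics/{cam}0.png"); x0,y0,x1,y1=box
    up=cv2.resize(im[y0:y1,x0:x1],None,fx=4,fy=4,interpolation=cv2.INTER_LINEAR)
    hsv=cv2.cvtColor(up,cv2.COLOR_BGR2HSV)
    m=((hsv[...,2]>195)&(hsv[...,1]<60)).astype(np.uint8)
    if cam=="scene": print(np.unique(up[m>0].min(1),return_counts=True)[0][-5:])
    n,l,st,ce=cv2.connectedComponentsWithStats(m)
    for i in range(1,n):
        if st[i,4]<300: continue
        pts=np.argwhere(l==i)[:,::-1].astype(np.float32)
        q=cv2.boxPoints(cv2.minAreaRect(pts)); 
        f=lambda p:((p+0.5)/4-0.5+[x0,y0])
        print(cam,st[i,4],"cen",ray(cam,f(ce[i]),.11).round(4))
        for p in q: print("   ",f(p).round(1),ray(cam,f(p),.11)[:2].round(4))
# chest top outer corners (lips z=.112), hand read from zooms
f5=lambda x,y:np.array([(x+.5)/5-.5+180,(y+.5)/5-.5+115])
f4=lambda x,y:np.array([(x+.5)/4-.5+165,(y+.5)/4-.5+155])
T=[ray("top",f5(*p),.112)[:2] for p in((55,122),(688,42),(748,398),(92,490))]
S=[ray("scene",f4(*p),.112)[:2] for p in((715,297),(148,530),(32,235),(555,42))]
for a,b in zip(T,S): print("BL BR FR FL",a.round(4),b.round(4))
for C in(T,S):
    bl,br,fr,fl=map(np.array,C); y=(fl-fr)+(bl-br); print("len",np.linalg.norm(fl-fr),np.linalg.norm(bl-fl),"yaw",np.degrees(np.arctan2(-y[0],y[1])),"cen",sum(C)/4)
print(ray("top",f5(448,422),.1),ray("scene",f4(288,162),.1))
E
```

```text
top 5675 cen [ 0.5873 -0.1464  0.11  ]
    [274.5 194. ] [ 0.5867 -0.0568]
    [328.2 186.7] [ 0.6156 -0.24  ]
    [329.3 194.4] [ 0.589  -0.2433]
    [275.6 201.7] [ 0.5603 -0.0607]
top 6223 cen [0.5523 0.0766 0.11  ]
    [199.1 204.2] [0.5465 0.1981]
    [262.3 195.7] [ 0.5801 -0.0151]
    [263.3 203.4] [ 0.5538 -0.0191]
    [200.1 211.9] [0.5206 0.1934]
[188 189 190 192 194]
scene 2129 cen [0.5629 0.0306 0.11  ]
    [242.4 187.9] [ 0.5598 -0.0148]
    [269.6 177.7] [0.5442 0.0786]
    [271.5 182.9] [0.5651 0.079 ]
    [244.3 193. ] [ 0.5801 -0.0136]
scene 1366 cen [ 0.5817 -0.0895  0.11  ]
    [211.2 199.1] [ 0.5749 -0.1181]
    [228.4 193. ] [ 0.5671 -0.0616]
    [230.3 198.2] [ 0.5875 -0.0603]
    [213.  204.3] [ 0.595  -0.1163]
BL BR FR FL [0.7732 0.2372] [0.7786 0.2356]
BL BR FR FL [ 0.8407 -0.2034] [ 0.8438 -0.1952]
BL BR FR FL [ 0.5894 -0.2425] [ 0.5962 -0.2402]
BL BR FR FL [0.518  0.2001] [0.5257 0.1988]
len 0.4483944979283575 0.25782170442159286 yaw 8.937719185944598 cen [ 0.68032039 -0.00215103]
len 0.4446575193484389 0.2555541892334795 yaw 8.864583476257158 cen [ 6.86064384e-01 -2.49214168e-04]
[ 0.57034914 -0.03921156  0.1       ] [ 0.57492111 -0.03769635  0.1       ]
```

The two views agree to 6 mm. Chest yaw is 8.9°, rail_mid is about (0.568, -0.019), and the notch centre is at rail y of about -0.019. The measured notch length of about 42 mm matches the 44 mm given. I'll set the jaws along chest x, so the fingers are 19 mm wide along the rail. First move is turning in place and closing the fingers nearly shut.

```bash
python3 -m crank '{"dp":[[0,0,0],[0,0,0],[0,0,0],[0,0,0],[0,0,0],[0,0,0],[0,0,0],[0,0,0]],"delta_rot":[[0,0,0.146],[0,0,0.146],[0,0,0.146],[0,0,0.146],[0,0,0.146],[0,0,0.146],[0,0,0.146],[0,0,0.146]]}' 0.3 10
cat >> h.py <<'E'
YAW=np.radians(8.9); CX=np.array([np.cos(YAW),np.sin(YAW)]); CY=np.array([-np.sin(YAW),np.cos(YAW)])
MID=np.array([0.5684,-0.019])
def rep(rx=0,ry=0,rz=None):
    s=ctrl.get_state(); p=s["position"]; M=R.from_rotvec(s["tool_rot"]).as_matrix()
    d=p[:2]-MID; print("t",s["time"],"rail frame mm",(1e3*np.array([d@CX,d@CY])).round(1),"tipz",round(1e3*(p[2]+M[2,2]*ctrl.nose_length),1),"xang",np.degrees(np.arctan2(M[1,0],M[0,0])).round(2),"tilt",M[:2,2].round(4),"F",s["ft_force"].round(2),"grip",round(s["grip_width"],3),"q",s["joint_positions"].round(2))
    if rz is not None:
        t=np.r_[MID+rx*CX+ry*CY,rz+ctrl.nose_length]
        print("need dp cm (tool)",(M.T@(t-p)*100).round(2))
E
python3 -c "
from h import *
rep(0,.13,.20)"
```

```text
time: 0.95
position: [0.1588, 0.6301, 0.2411]
tool_rot: [3.132, 0.235, -0.0]
ft_force: [0.2, 0.4, -0.9]
grip_width: 0.357
t 0.95 rail frame mm [-304.3  704.6] tipz 222.1 xang 8.59 tilt [-0.0001 -0.0008] F [ 0.19  0.41 -0.94] grip 0.357 q [-1.43  0.32  0.08  1.46 -0.03  1.37 -1.2 ]
need dp cm (tool) [30.74 57.3   2.25]
```

```bash
for i in 1 2; do python3 -m crank '{"dp":[[1.92,3.58,0],[1.92,3.58,0],[1.92,3.58,0],[1.92,3.58,0],[1.92,3.58,0],[1.92,3.58,0],[1.92,3.58,0],[1.92,3.58,0]],"delta_rot":[[0,0,0],[0,0,0],[0,0,0],[0,0,0],[0,0,0],[0,0,0],[0,0,0],[0,0,0]]}' 0.3 10; done
python3 - <<'E'
from h import *; import cv2
cv2.imwrite("pics/w1.png",ctrl.get_image("wrist")); rep(0,.13,.125)
E
```

```text
time: 1.75
position: [0.3558, 0.3696, 0.2414]
tool_rot: [-3.132, -0.245, 0.0]
ft_force: [0.1, 0.3, 0.2]
grip_width: 0.034
time: 2.55
position: [0.5519, 0.1108, 0.2415]
tool_rot: [-3.132, -0.245, -0.0]
ft_force: [0.9, 0.6, 0.6]
grip_width: 0.035
t 2.6 rail frame mm [  6.1 122.3] tipz 222.8 xang 8.45 tilt [ 0.0039 -0.005 ] F [ 2.76 -5.57  1.46] grip 0.032 q [-0.77  0.15  0.6   1.69 -0.08  1.33 -0.01]
need dp cm (tool) [-0.65 -0.82  9.77]
```

View pics/w1.png

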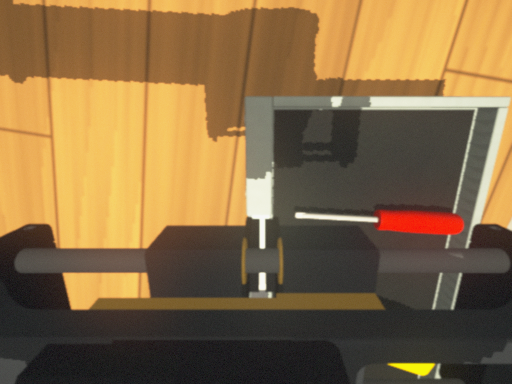

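The wrist view shows the left block as a grey strip at columns 246–273, starting at row 97. The white rail begins at row 178, in line with the fingers. I'll check these points by ray.

```bash
python3 - <<'E'
from h import *; import cv2
cv2.imwrite("pics/w2.png",ctrl.get_image("wrist"))
for uv,z,n in(((246,97),.112,"chest FL corner (-130,225)"),((259.5,178),.111,"rail left end"),((247,178),.112,"front edge"),((273,178),.112,"rear edge")):
    p=ray("wrist",uv,z)[:2]-MID; print(n,(1e3*np.array([p@CX,p@CY])).round(1))
rep(0,.13,.125)
E
compare=1; python3 -c "
import cv2;a=cv2.imread('pics/w2.png')[80:240,200:320];cv2.imwrite('pics/w2z.png',cv2.resize(a,None,fx=4,fy=3.6))"
```

```text
chest FL corner (-130,225) [ -8.7 214.6]
rail left end [  3.4 133.3]
front edge [ -9.8 133.7]
rear edge [ 17.7 133.4]
t 2.65 rail frame mm [  4.8 125. ] tipz 222.6 xang 8.38 tilt [ 0.0019 -0.0038] F [ 0.19 -0.1   0.18] grip 0.036 q [-0.77  0.15  0.59  1.69 -0.08  1.33 -0.02]
need dp cm (tool) [-0.5  -0.54  9.76]
```

View pics/w2z.png

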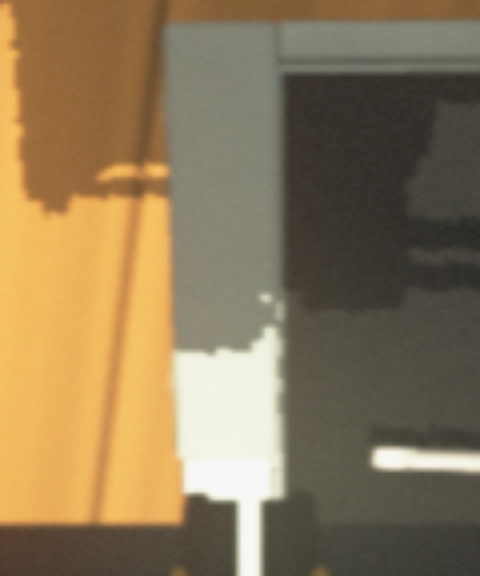

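The row 178 edge is only a shadow. The true block/rail boundary is the small step at zoomed row 457, which is about row 206.6.

```bash
python3 - <<'E'
from h import *
ci=ctrl.camera_info("wrist")
for uv,z,n in(((241.2,86.5),.112,"FL corner (-14,225)"),((269.5,86.5),.112,"(14,225)"),((244.2,206.6),.112,"block front right(-14,100)"),((270.5,206.6),.112,"(14,100)"),((246.2,207),.11,"rail FL (-12,100)"),((294,206.8),.088,"screwdriver tip")):
    p=ray("wrist",uv,z,ci)[:2]-MID; print(n,(1e3*np.array([p@CX,p@CY])).round(1))
E
```

```text
FL corner (-14,225) [-13.1 224.2]
(14,225) [ 14.1 223.9]
block front right(-14,100) [-13.7 101.6]
(14,100) [ 15.  101.3]
rail FL (-12,100) [-11.7 100.4]
screwdriver tip [43.7 91.9]
```

The wrist view confirms the frame to about 1.5 mm. Now descending over the block.

```bash
python3 -m crank '{"dp":[[-0.15,-0.25,1.6],[-0.15,-0.25,1.6],[-0.15,0,1.6],[0,0,1.6],[0,0,1.6],[0,0,1.2],[0,0,0.5],[0,0,0]],"delta_rot":[[0,0,0],[0,0,0],[0,0,0],[0,0,0],[0,0,0],[0,0,0],[0,0,0],[0,0,0]]}' 0.3 10; python3 -c "
from h import *
rep(0,.13,.112)"
```

```text
time: 3.45
position: [0.5456, 0.1166, 0.1439]
tool_rot: [3.132, 0.245, -0.002]
ft_force: [0.5, -0.5, 0.5]
grip_width: 0.029
t 3.45 rail frame mm [ -1.6 137.5] tipz 124.9 xang 8.96 tilt [-0.0012 -0.0004] F [ 0.48 -0.54  0.47] grip 0.029 q [-0.77  0.22  0.57  1.82 -0.13  1.14  0.01]
need dp cm (tool) [0.16 0.75 1.29]
```

Lowering gently in 1.5 mm rows until contact.

```bash
python3 -m crank '{"dp":[[0,0,0.15],[0,0,0.15],[0,0,0.15],[0,0,0.15],[0,0,0.15],[0,0,0.15],[0,0,0.15],[0,0,0.15]],"delta_rot":[[0,0,0],[0,0,0],[0,0,0],[0,0,0],[0,0,0],[0,0,0],[0,0,0],[0,0,0]]}'; python3 -c "
from h import *
rep(0,.13,.112)"
```

```text
time: 4.25
position: [0.5461, 0.1164, 0.1324]
tool_rot: [3.132, 0.245, 0.0]
ft_force: [0.3, -0.5, -0.2]
grip_width: 0.031
t 4.25 rail frame mm [ -1.1 137.3] tipz 113.4 xang 8.94 tilt [0. 0.] F [ 0.29 -0.54 -0.2 ] grip 0.031 q [-0.76  0.23  0.57  1.83 -0.14  1.12  0.01]
need dp cm (tool) [0.11 0.73 0.14]
```

```bash
python3 -m crank '{"dp":[[0,0,0.06],[0,0,0.06],[0,0,0.06],[0,0,0.06],[0,0,0.06],[0,0,0],[0,0,0],[0,0,0]],"delta_rot":[[0,0,0],[0,0,0],[0,0,0],[0,0,0],[0,0,0],[0,0,0],[0,0,0],[0,0,0]]}'; python3 -c "
from h import *
rep(0,.13,.112)"
```

```text
time: 5.05
position: [0.5461, 0.1164, 0.1314]
tool_rot: [-3.131, -0.245, 0.0]
ft_force: [-5.1, -1.0, 13.0]
grip_width: 0.036
t 5.05 rail frame mm [ -1.1 137.2] tipz 112.4 xang 8.93 tilt [-0.0003  0.001 ] F [-5.1  -0.97 13.01] grip 0.036 q [-0.76  0.23  0.57  1.84 -0.14  1.12  0.02]
need dp cm (tool) [0.11 0.72 0.04]
```

The block is touched at tip z 112.4 with 13 N, for well over 0.05 s. Lifting 5 mm and moving over the rail to y = +65.

```bash
python3 -m crank '{"dp":[[0,0,-0.3],[0,0,-0.2],[0.1,1.4,0],[0,1.6,0],[0,1.6,0],[0,1.6,0],[0,1,0],[0,0,0]],"delta_rot":[[0,0,0],[0,0,0],[0,0,0],[0,0,0],[0,0,0],[0,0,0],[0,0,0],[0,0,0]]}'; python3 -c "
from h import *
rep(0,.065,.110)"
```

```text
time: 5.85
position: [0.5584, 0.0428, 0.1345]
tool_rot: [3.131, 0.239, 0.0]
ft_force: [0.3, -0.6, 0.0]
grip_width: 0.036
t 5.85 rail frame mm [-0.3 62.6] tipz 115.5 xang 8.73 tilt [ 0.0001 -0.001 ] F [ 0.3  -0.63  0.01] grip 0.036 q [-0.67  0.23  0.62  1.83 -0.15  1.12  0.15]
need dp cm (tool) [ 0.03 -0.24  0.54]
```

```bash
python3 -m crank '{"dp":[[0,0,0.15],[0,0,0.15],[0,0,0.1],[0,0,0.1],[0,0,0.08],[0,0,0.06],[0,0,0],[0,0,0]],"delta_rot":[[0,0,0],[0,0,0],[0,0,0],[0,0,0],[0,0,0],[0,0,0],[0,0,0],[0,0,0]]}'; python3 -c "
from h import *
rep(0,.065,.110)"
```

```text
time: 6.65
position: [0.5581, 0.0463, 0.1295]
tool_rot: [-3.13, -0.246, 0.0]
ft_force: [-4.0, 0.4, 7.8]
grip_width: 0.034
t 6.65 rail frame mm [-0.  66.1] tipz 110.5 xang 8.98 tilt [-0.0003  0.0014] F [-4.05  0.37  7.85] grip 0.034 q [-0.67  0.24  0.61  1.83 -0.15  1.11  0.16]
need dp cm (tool) [0.   0.11 0.05]
```

The rail is touched at tip z 110.5, 2 mm below the block as specified. Now feeling along towards the notch: first to y of about +18, where the tip should still be on the rail.

```bash
python3 -m crank '{"dp":[[0,0.5,-0.04],[0,0.8,0],[0,0.8,0],[0,0.8,0],[0,0.8,0],[0,0.7,0],[0,0.4,0],[0,0,0]],"delta_rot":[[0,0,0],[0,0,0],[0,0,0],[0,0,0],[0,0,0],[0,0,0],[0,0,0],[0,0,0]]}'; python3 -c "
from h import *
rep(0,-.019,.110)"
python3 -m crank '{"dp":[[0,0.5,0],[0,0.6,0],[0,0.6,0],[0,0.6,0],[0,0.6,0],[0,0.6,0],[0,0.2,0],[0,0,0]],"delta_rot":[[0,0,0],[0,0,0],[0,0,0],[0,0,0],[0,0,0],[0,0,0],[0,0,0],[0,0,0]]}'; python3 -c "
from h import *
rep(0,-.019,.110)"
```

```text
time: 7.45
position: [0.5667, -0.0021, 0.1295]
tool_rot: [-3.131, -0.244, -0.003]
ft_force: [0.7, 1.8, 4.8]
grip_width: 0.037
t 7.45 rail frame mm [ 0.9 17. ] tipz 110.5 xang 8.91 tilt [0.0021 0.0009] F [0.72 1.76 4.76] grip 0.037 q [-0.6   0.26  0.64  1.82 -0.17  1.12  0.26]
need dp cm (tool) [-0.09  3.6   0.04]
time: 8.25
position: [0.5711, -0.0395, 0.1281]
tool_rot: [3.132, 0.243, -0.001]
ft_force: [-0.0, 0.3, -0.1]
grip_width: 0.037
t 8.25 rail frame mm [ -0.5 -20.7] tipz 109.1 xang 8.87 tilt [-0.0007 -0.0006] F [-0.01  0.34 -0.07] grip 0.037 q [-0.54  0.28  0.66  1.81 -0.19  1.12  0.33]
need dp cm (tool) [ 0.05 -0.17 -0.09]
```

The support vanished and the tip dropped below the rail top (109.1), so it is in the notch. Nudging 1.5 mm back towards the centre and lowering to the catch.

```bash
python3 -m crank '{"dp":[[0,-0.15,0],[0,0,0.15],[0,0,0.15],[0,0,0.15],[0,0,0.15],[0,0,0.1],[0,0,0],[0,0,0]],"delta_rot":[[0,0,0],[0,0,0],[0,0,0],[0,0,0],[0,0,0],[0,0,0],[0,0,0],[0,0,0]]}'; python3 -c "
from h import *
rep(0,-.019,.0914)"
python3 -m crank '{"dp":[[0,0,0.08],[0,0,0.08],[0,0,0.08],[0,0,0.08],[0,0,0.08],[0,0,0.08],[0,0,0],[0,0,0]],"delta_rot":[[0,0,0],[0,0,0],[0,0,0],[0,0,0],[0,0,0],[0,0,0],[0,0,0],[0,0,0]]}'; python3 -c "
from h import *
rep(0,-.019,.0914)"
```

```text
time: 9.05
position: [0.5713, -0.037, 0.1216]
tool_rot: [-3.132, -0.245, -0.0]
ft_force: [0.2, -0.5, 0.4]
grip_width: 0.03
t 9.05 rail frame mm [  0.  -18.3] tipz 102.6 xang 8.93 tilt [0.0001 0.    ] F [ 0.18 -0.47  0.41] grip 0.03 q [-0.54  0.28  0.65  1.81 -0.19  1.11  0.33]
need dp cm (tool) [-0.    0.07  1.12]
time: 9.85
position: [0.5713, -0.037, 0.1173]
tool_rot: [-3.132, -0.245, -0.0]
ft_force: [-1.9, -0.2, 6.5]
grip_width: 0.034
t 9.85 rail frame mm [  0.1 -18.2] tipz 98.3 xang 8.94 tilt [0.0002 0.0004] F [-1.93 -0.2   6.47] grip 0.034 q [-0.54  0.29  0.65  1.82 -0.2   1.1   0.34]
need dp cm (tool) [-0.01  0.08  0.69]
```

The catch has 6.5 N on it and is moving. Continuing slowly.

```bash
python3 -m crank '{"dp":[[0,0,0.08],[0,0,0.08],[0,0,0.08],[0,0,0.08],[0,0,0.08],[0,0,0.08],[0,0,0.08],[0,0,0]],"delta_rot":[[0,0,0],[0,0,0],[0,0,0],[0,0,0],[0,0,0],[0,0,0],[0,0,0],[0,0,0]]}'; python3 -c "
from h import *
rep(0,-.019,.0914)"
python3 -m crank '{"dp":[[0,0,0.07],[0,0,0.07],[0,0,0.07],[0,0,0.07],[0,0,0.05],[0,0,0],[0,0,0],[0,0,0]],"delta_rot":[[0,0,0],[0,0,0],[0,0,0],[0,0,0],[0,0,0],[0,0,0],[0,0,0],[0,0,0]]}'; python3 -c "
from h import *
rep(0,-.019,.0914)"
```

```text
time: 10.65
position: [0.5713, -0.037, 0.1116]
tool_rot: [-3.132, -0.245, -0.0]
ft_force: [-1.5, 0.2, 4.9]
grip_width: 0.037
t 10.65 rail frame mm [  0.1 -18.2] tipz 92.6 xang 8.94 tilt [0.0001 0.0003] F [-1.5   0.21  4.92] grip 0.037 q [-0.54  0.3   0.65  1.82 -0.2   1.09  0.34]
need dp cm (tool) [-0.01  0.08  0.12]
time: 11.45
position: [0.5713, -0.037, 0.1104]
tool_rot: [-3.131, -0.245, -0.0]
ft_force: [-7.2, 0.1, 18.6]
grip_width: 0.037
t 11.45 rail frame mm [  0.1 -18.3] tipz 91.4 xang 8.93 tilt [0.     0.0015] F [-7.16  0.08 18.57] grip 0.037 q [-0.54  0.3   0.65  1.82 -0.2   1.09  0.34]
need dp cm (tool) [-0.01  0.07 -0.  ]
```

The catch is on its stop: tip at 91.4 mm (9 mm of travel) and the force has risen to 18.6 N. Lifting straight away.

```bash
python3 -m crank '{"dp":[[0,0,-0.4],[0,0,-0.6],[0,0,-1],[0,0,-2],[0,0,-3],[0,0,-3],[0,0,-3],[0,0,-2]],"delta_rot":[[0,0,0],[0,0,0],[0,0,0],[0,0,0],[0,0,0],[0,0,0],[0,0,0],[0,0,0]]}'
python3 -m crank '{"dp":[[0,-3,0],[0,-4,0],[0,-4,0],[0,-4,0],[0,-4,0],[0,-3,0],[0,0,0],[0,0,0]],"delta_rot":[[0,0,0],[0,0,0],[0,0,0],[0,0,0],[0,0,0],[0,0,0],[0,0,0],[0,0,0]]}'
python3 - <<'E'
from h import *; import cv2
rep()
for n in("top","scene"):
    im=ctrl.get_image(n); cv2.imwrite(f"pics/{n}1.png",im)
    a=np.hstack([x[100:310,165:350] if n=="scene" else x[115:225,180:340] for x in(cv2.imread(f"pics/{n}0.png"),im)])
    cv2.imwrite(f"pics/{n}cmp.png",cv2.resize(a,None,fx=2.1,fy=2.1,interpolation=cv2.INTER_CUBIC))
E
```

```text
time: 12.25
position: [0.5719, -0.0373, 0.2606]
tool_rot: [-3.132, -0.244, -0.005]
ft_force: [0.2, 1.0, -0.1]
grip_width: 0.036
time: 13.05
position: [0.5369, 0.1807, 0.2579]
tool_rot: [3.131, 0.247, 0.0]
ft_force: [-0.4, 0.1, 0.1]
grip_width: 0.033
t 13.05 rail frame mm [-2.000e-01  2.021e+02] tipz 238.9 xang 9.03 tilt [ 0.0002 -0.0008] F [-0.36  0.1   0.1 ] grip 0.033 q [-0.84  0.14  0.52  1.66 -0.07  1.36 -0.15]
```

View pics/topcmp.png

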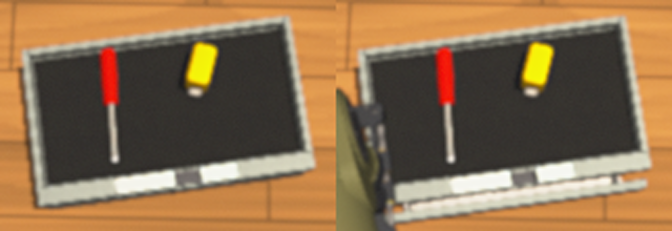

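View pics/scenecmp.png

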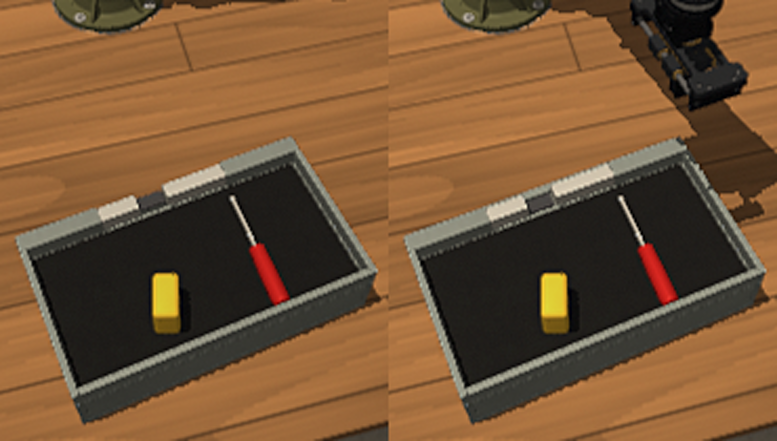

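The top view now shows the drawer front projecting along the rail, at zoomed (395–645, 185–218). The screwdriver and tape measure haven't moved. One quick measurement of how far it is out, then I'll hand in.

```bash
python3 - <<'E'
from h import *
# right crop starts at x=160 of the hstack; drawer panel front-edge ends read in the zoom
for x,y in((647,186),(560,196),(480,207)):
    uv=(x/2.1-160+180-.3,y/2.1+115-.3); p=ray("top",uv,.072)[:2]-MID
    print("drawer front edge: chest x mm",round(1e3*(p@CX)-116,1),"y",round(1e3*(p@CY)))
ctrl.close_job(); print(ctrl.get_state()["time"])
E
```

```text
drawer front edge: chest x mm -156.6 y -223
drawer front edge: chest x mm -153.5 y -77
drawer front edge: chest x mm -153.7 y 57
the job is handed in; nothing more can be done
the job is handed in; nothing more can be done
```

The catch is pressed fully down and the drawer is out. I took the hand away and handed the job in; the last clock reading before that was 13.05 s of the 58 s allowed.

- **Left block:** the fingertip touched its top at z = 112.4 mm with 13 N.
- **Rail:** I lifted over to the rail, touched it at z = 110.5 mm and slid right along it. The support vanished at the notch, centred about 19 mm right of the rail's middle, which matched the camera views.
- **Catch:** I pressed it slowly at about 5–6 N until the tip reached 91.4 mm and the force rose to 18.6 N. That is the full 9 mm of travel, so it was on its stop.

**Last checks:**
- **Drawer:** in the top view its front edge is at chest x of about -154 to -157 mm. That is 24–27 mm out, past the -152 mm limit, and the full 27 mm would be -157 mm. The three readings differ by 3 mm because they were read by eye from a coarse picture.
- **Loose things:** the screwdriver and tape measure look unmoved. I did not re-measure the jar and cup, but the fingers stayed well away from the jar and passed well above the cup's height.
- **Hand:** it was about 127 mm above the chest, with no contact force beyond noise.

No check failed. Early on, a shadow edge in the wrist view looked like the end of the rail; I corrected that before descending.

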